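# Refit the feed-tube pusher

## Task

The feed head of the vegetable cutter is washed and its rectangular pusher lies on its side on the steel counter. First stand the pusher upright on its foot on the counter and let go of it; then take it again by its handle from above and plug it, foot first, into the rectangular feed tube inside the round hopper until its shoulder sits fully home on the tube, and let go. Leave the other kitchen things where they are.

Things in the scene. Friction and masses are not known exactly. Their poses are not given: they have to be found in the camera images.
- pusher: Rectangular grey plastic pusher. Origin: centre of its foot face; own x runs along its middle axis from foot to handle. Shank x 0 to 75 mm, 44 wide (own y), 34 thick (own z), foot edges chamfered 2 mm; shoulder plate x 75 to 83, 66 wide, 34 thick; handle block x 83 to 133, 36 wide, 22 thick. Starts lying flat: own z vertical, 34 mm high, handle roughly towards -y.
- pusher_shoulder (a point): On the pusher's middle axis, 75 mm from the foot, in the underside of the shoulder plate that comes to rest on the tube's rim.
- pusher_handle (a point): On the pusher's middle axis in its handle, 110 mm from the foot (23 mm short of the handle's end).
- head: Feed head, fixed, own z up, origin under its centre. Round white hopper, inside radius 82 mm, wall 4 mm, rim 150 mm above the counter, open above. In its middle a grey rectangular feed tube, outside 56 (own x) by 84 mm (own y), rim 85 mm above the counter; its hole is 36 (own x) by 46 mm (own y), 78 mm deep. A spout, 70 mm high, sticks out to own x = 128 mm.
- tube_mouth (a point): Centre of the feed tube's mouth, 85 mm above the counter; axes as the feed head's: the pusher's 34 mm thickness goes along own x, its 44 mm width along own y, either way round.
- round_pusher: Bystander: a slim round grey pusher standing up, diameter 50 mm at its collar, 100 mm high, near the feed head. Origin under its centre.
- jar: Bystander: a glass jar, diameter 64 mm, 100 mm high, near the feed head. Origin under its centre.
- mug: Bystander: a white mug, diameter 80 mm, 90 mm high. Origin under its centre.
- bowl: Bystander: a steel bowl, diameter 130 mm, 55 mm high. Origin under its centre.
- disc: Bystander: a steel slicing disc lying flat, diameter 170 mm, 4 mm thick with a hub 26 mm high. Origin under its centre.
- shaker: Bystander: a small glass shaker, diameter 40 mm, 75 mm high. Origin under its centre.
Mind the look-alikes: they are no part of the job. What is shaped like the head but green is not meant.

How it is judged:
On the way:
1. the pusher stands upright on its foot on the counter, let go (angle between pusher's own x axis and vertical below 0.1 rad and height (world z) of pusher below 0.006 m and horizontal distance between pusher and tube_mouth above 0.09 m and contact force between pusher and the arm below 0.05 N and contact force between pusher and the fingers below 0.05 N and linear speed of pusher below 0.03 m/s), for 0.3 s.
At the end, for the whole second after the job is handed in: The pusher sits in the feed tube, handle up within 0.06 rad of vertical and square with the tube, the underside of its shoulder plate within 4 mm of the tube's mouth in height and to the side, at rest and let go. None of the other things has been moved (z of pusher_shoulder in the frame of tube_mouth between -0.004 and 0.004 m and horizontal distance between pusher_shoulder and tube_mouth below 0.004 m and angle between pusher's own x axis and vertical below 0.06 rad and angle between the y axis of pusher and the y axis of head, either way round below 0.1 rad and linear speed of pusher below 0.02 m/s); the robot touches nothing.
It fails at once if one of the other kitchen things is moved by more than 30 mm (distance of any of round_pusher, jar, mug, bowl, disc, shaker from where it was at the start of the episode above 0.03 m).
It also fails if it takes over 67 s, if anything falls off the work surface, if the arm or the gripper's body presses on something with over 40 N, if the wrist force passes 120 N, or if a joint passes its speed limit or range.

## Robot

A 6-joint arm with a two-finger parallel gripper is mounted at the origin on the work surface. World frame = base frame: x ahead of the robot, y to its left, z up, the work surface at z = 0. Lengths are in m, angles in rad, forces in N, time in s.
With the tool pointing down it reaches from about 0.25 to 0.725 m from the base axis. Payload 4 kg.
Tool frame: the origin (TCP) lies on the centre line of the jaws, within the pads' length; the fingertips stand 14 mm ahead of it and the grasp point (between the pads) lies 5 mm behind it; z points along the fingers, x is the direction in which the jaws open and shut, and the axes are right-handed (so a half turn about z gives the same grasp; the last joint's range is limited). The gripper opens to 85 mm and grips with 20 to 120 N. Pads are 22 mm wide; open, the fingers measure 114 mm over their backs; the gripper's body (76 mm by 85 mm) begins 54 mm behind the grasp point. The pads swing forward as they close: fully open they stand 13 mm farther back than shut.
Start: joints at [1.169, 0.241, 0.005, 1.335, 0, 1.571], TCP at [0.196, 0.46, 0.245] pointing down, gripper open.
Joint ranges: [-2.72, 2.72], [-1.05, 1.87], [-1.09, 1.28], [-1.99, 2.15], [-1.42, 1.44], [-3.14, 3.14]. Speed limits (rad/s): [2.79, 2.79, 3.14, 3.14, 3.14, 3.14].

## Interface

Orientations are given as a unit quaternion [x, y, z, w].
In Python, from workcell import bot gives the robot as it stands.
- The arm moves only by the tool play_rows, never from a script. Its argument "motion" is a list of rows, each an object with "fingers": the closure, from -1 (fully open) to 1 (shut), so that 0 is half open; "translation": the shift along the tool's x, y, z in cm, a list of three; "roll": the turn about the tool's z in degrees. A call has 1 to 20 rows; each row is the pose to reach, as a shift and turn from the pose commanded when the call began, along the tool's axes at that moment; what a row does not reach only later rows make up. A row lasts 1/12 s, in which the tool goes at most 41.7 mm and 7.16 degrees, less where a joint would pass 70% of its speed; a pose out of reach is approached as far as the arm can. A call with a gripper value outside its range is refused whole. The fingers move at their own pace and stop on an object; the grip force is fixed at half the most. Time passes only in rows, so rows that repeat a pose let the fingers close. It gives the time, the measured TCP pose, the force and the opening at its end, in the units of the state.
- bot.get_obs(): the state, without advancing time (a new reading comes with each control period).
- bot.camera(name): name is "scene" or "side" or "wrist"; returns a dict with "pixels" (384x512x3 uint8, red, green, blue), "intrinsics" (3x3 intrinsics, pixels), "k1" (the pictures are not rectified: a ray, as slopes to the right and down, at radius r is drawn at 1 + k1 r^2 times it, then the intrinsics apply), "world_to_cam" (4x4, takes a point from world to camera coordinates). Camera axes: x right, y down, z forward; pixel columns grow to the right and rows downward; lengths in m; the calibration is good to about 2 mm. A picture is of the moment at which its call begins. There is no depth.
- bot.job_done(): hands the job in, once; it reports no verdict.
The state is a dict: "clock": time; "joint_pos": joint angles; "joint_vel": joint speeds; "tau": joint torques, N m; "eef_pos": TCP position; "tool_rot": TCP orientation; "ft_force": force on the tool from outside, world axes, zero at the start; "ft_torque": the same for the moment, N m; "grip_width": finger opening in m.
Only numpy, scipy, OpenCV 4.12 (cv2) and the standard library are available. Lean on these libraries where they do the work, as an engineer would, in place of code of your own. Each camera call takes 0.05 s, during which the arm holds its last target. There are 200 camera calls.

## Working session

There is one attempt and no reset: what is moved stays moved. The work goes in short steps, Python scripts to look and compute and a tool call to move; the robot and the scene stay as the last step left them, time stands still between calls to the robot, and variables do not carry over. Pictures are saved under pics/ and viewed, about 8 in all and at most 12, crops included, and the job is handed in when it is done.

Besides the shell and the picture viewer there is one more tool, called after "Request:" as name(argument=value, ...) on one line, values as JSON. play_rows: Moves the arm, as the interface text tells. Its arguments: {"type":"object","properties":{"motion":{"type":"array","items":{"type":"object","properties":{"fingers":{"type":"number"},"translation":{"type":"array","items":{"type":"number"}},"roll":{"type":"number"}}}}},"required":["motion"]}

```bash
mkdir -p pics; cat > h.py <<'E'
import numpy as np, cv2
from workcell import bot
def cam(n,save=None):
    c=bot.camera(n)
    if save: cv2.imwrite('pics/'+save,c['pixels'][:,:,::-1])
    return c
def ray(c,u,v):
    K=c['intrinsics']; p=np.array([(u-K[0,2])/K[0,0],(v-K[1,2])/K[1,1]])
    q=p.copy()
    for _ in range(30): q=p/(1+c['k1']*(q@q))
    M=c['world_to_cam']; R=M[:3,:3]; o=-R.T@M[:3,3]
    return o,R.T@np.array([q[0],q[1],1])
def on(c,u,v,z):
    o,d=ray(c,u,v); return o+d*(z-o[2])/d[2]
def proj(c,P):
    M=c['world_to_cam']; X=M[:3,:3]@np.array(P)+M[:3,3]; q=X[:2]/X[2]; q=q*(1+c['k1']*(q@q)); K=c['intrinsics']
    return np.array([q[0]*K[0,0]+K[0,2],q[1]*K[1,1]+K[1,2]])
E
python3 - <<'E'
from h import *
ims=[]
for n in ('scene','side','wrist'):
    c=cam(n,n+'0.png'); print(n,c['intrinsics'].tolist(),c['k1'],np.round(c['world_to_cam'],3).tolist())
print(bot.get_obs())
E
```

```text
scene [[358.34504910655005, 0.0, 257.18803665009125], [0.0, 358.34504910655005, 190.65253035074764], [0.0, 0.0, 1.0]] -0.09267271347014797 [[0.497, 0.868, 0.009, -0.187], [0.524, -0.292, -0.8, -0.192], [-0.692, 0.403, -0.6, 1.439], [0.0, 0.0, 0.0, 1.0]]
side [[423.80586329209484, 0.0, 255.2286953551963], [0.0, 423.80586329209484, 194.470255252953], [0.0, 0.0, 1.0]] 0.04247245618807106 [[0.605, -0.796, 0.018, -0.323], [-0.564, -0.444, -0.696, 0.318], [0.562, 0.412, -0.717, 1.149], [0.0, 0.0, 0.0, 1.0]]
wrist [[276.39633939181203, 0.0, 252.14047758035082], [0.0, 276.39633939181203, 194.20387899048222], [0.0, 0.0, 1.0]] 0.02088271896546979 [[0.392, 0.92, -0.002, -0.498], [0.883, -0.375, 0.281, -0.036], [0.257, -0.112, -0.96, 0.38], [0.0, 0.0, 0.0, 1.0]]
{'clock': 0.15, 'joint_pos': array([1.16902421e+00, 2.41248971e-01, 4.01985971e-03, 1.33519745e+00,
       2.05192892e-05, 1.57081105e+00]), 'joint_vel': array([ 1.30264195e-04, -6.94021859e-04,  3.43964222e-03, -9.38869033e-06,
       -1.58333298e-03,  2.08589703e-04]), 'tau': array([ 3.84312204e-05, -3.72634971e+01,  2.52638572e+01,  1.23648185e-02,
        7.82172287e-05,  3.88414165e-06]), 'eef_pos': array([0.19533875, 0.45976161, 0.24460765]), 'tool_rot': array([ 8.33985191e-01,  5.51786223e-01, -6.85450554e-04,  4.41224308e-04]), 'ft_force': array([ 0.29784224, -0.48139678,  0.6871669 ]), 'ft_torque': array([-0.01850356,  0.0204171 , -0.0153958 ]), 'grip_width': 0.08583397386529648}
```

View pics/scene0.png

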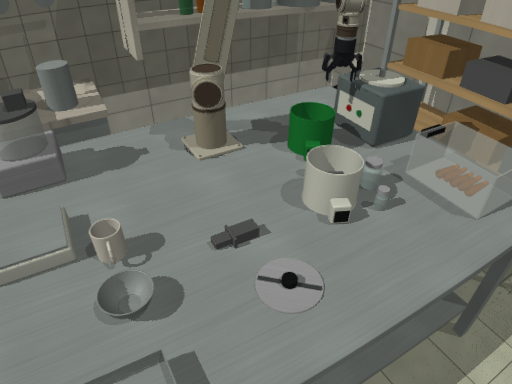

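View pics/side0.png

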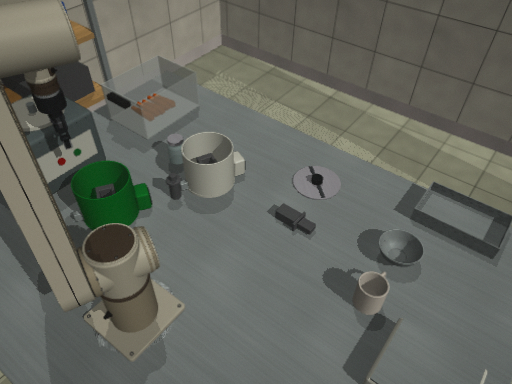

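The scene view shows the pusher at about (236,235), with its handle to the left. The white hopper is at (333,178), with its spout at (340,212). In the side view they are at (294,217) and (208,163). The green hopper at (311,128) / (105,195) is the look-alike. The slim dark cylinder at (175,187) in side is the round pusher or the shaker. I'll enlarge both targets to confirm and measure them.

```bash
python3 - <<'E'
from h import *
a=cv2.imread('pics/scene0.png');b=cv2.imread('pics/side0.png')
f=lambda im,x,y,w,h:cv2.resize(im[y:y+h,x:x+w],(400,300),interpolation=cv2.INTER_CUBIC)
m=np.vstack([np.hstack([f(a,200,205,80,60),f(b,260,190,80,60)]),np.hstack([f(a,280,135,120,90),f(b,150,120,120,90)])])
cv2.imwrite('pics/crop1.png',m)
E
```

```text
(no output)
```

View pics/crop1.png

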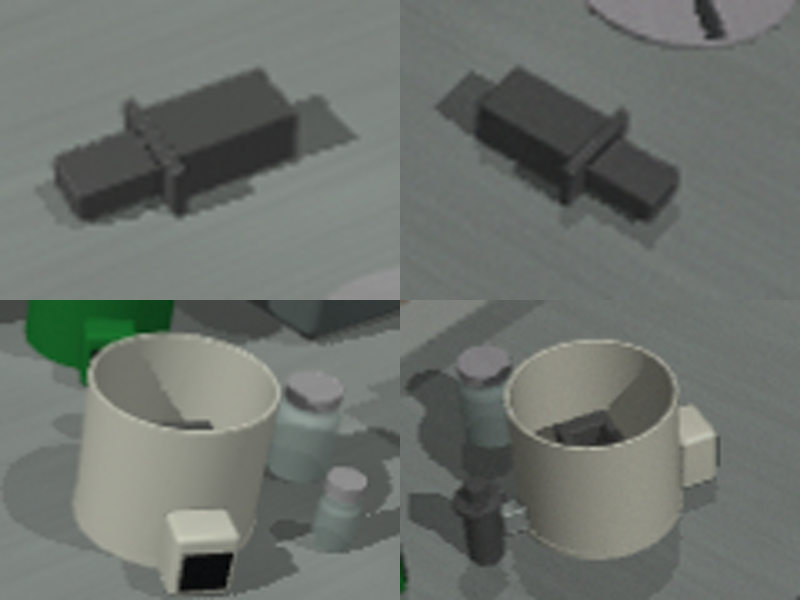

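```bash
python3 - <<'E'
from h import *
S=cam('scene');D=cam('side')
def s(x,y,z,c,ox,oy,k,o=(0,0)):
    return on(c,ox+(x-o[0])/k,oy+(y-o[1])/k,z)
P=lambda *a:np.round(a[0][:2],4)
for nm,c,ox,oy,o,pts in (('scene',S,200,205,(0,0),[(262,68),(297,113),(57,158),(85,192)]),('side',D,260,190,(400,0),[(518,67),(480,102),(680,175),(645,210)])):
    f=[s(x,y,z,c,ox,oy,5,o) for (x,y),z in zip(pts,(.034,.034,.028,.028))]
    F=(f[0]+f[1])/2;H=(f[2]+f[3])/2;d=H-F
    print(nm,'foot',F[:2],'hand',H[:2],np.hypot(*d[:2]),np.degrees(np.arctan2(d[1],d[0])),np.linalg.norm(f[0]-f[1]),np.linalg.norm(f[2]-f[3]))
for nm,c,ox,oy,o,L,sp in (('scene',S,280,135,(0,300),[(88,385),(280,400),(170,333),(195,432)],[(178,555),(237,547)]),('side',D,150,120,(400,300),[(505,395),(678,388),(585,340),(590,449)],[(696,408),(713,438)])):
    k=400/120
    r=np.array([s(x,y,.15,c,ox,oy,k,o)[:2] for x,y in L])
    A=np.c_[2*r,np.ones(4)];w=np.linalg.lstsq(A,(r**2).sum(1),rcond=None)[0]
    e=np.array([s(x,y,.07,c,ox,oy,k,o)[:2] for x,y in sp]);m=e.mean(0)
    d=m-w[:2];print(nm,'head',w[:2],np.sqrt(w[2]+w[:2]@w[:2]),'spout',e.tolist(),np.hypot(*d),np.degrees(np.arctan2(d[1],d[0])))
E
```

```text
scene foot [ 0.53785956 -0.0975538 ] hand [ 0.53654521 -0.22566782] 0.12812076523956403 -90.58779049264648 0.04242204939211545 0.031004150345014417
side foot [ 0.53061897 -0.10209833] hand [ 0.52349387 -0.23222993] 0.13032651755322164 -93.13398688957463 0.04072549945302618 0.03780751472531177
scene head [0.51697201 0.18478128] 0.08555259442107212 spout [[0.6368204642249976, 0.0946488098120486], [0.6533935725127474, 0.14542472508894932]] 0.14356333877176228 -26.80672069682072
side head [0.5093425  0.18287786] 0.08494972583297611 spout [[0.6277417911342709, 0.1468743224301684], [0.6011038667965545, 0.1026571230372415]] 0.12007870684586834 -28.94372890621301
```

```bash
cat >> h.py <<'E'
from scipy.spatial.transform import Rotation as R
def go(x,y,z,yaw=None):
    o=bot.get_obs(); r=R.from_quat(o['tool_rot']); M=r.as_matrix()
    cy=np.degrees(np.arctan2(M[1,0],M[0,0]))
    t=M.T@(np.array([x,y,z])-o['eef_pos'])*100
    print('shift cm',np.round(t,2),'yaw now',round(cy,2),'roll',None if yaw is None else round((cy-yaw+90)%180-90,2))
E
python3 -c "
from h import *
go(.53,-.215,.25,-2)"
```

```text
shift cm [-49.04  57.19  -0.46] yaw now 66.98 roll 68.98
```

Request:
play_rows(motion=[{"translation":[0,0,-3],"roll":0,"fingers":-1},{"translation":[-49,57.2,-0.5],"roll":69,"fingers":-1},{"translation":[-49,57.2,-0.5],"roll":69,"fingers":-1},{"translation":[-49,57.2,-0.5],"roll":69,"fingers":-1},{"translation":[-49,57.2,-0.5],"roll":69,"fingers":-1},{"translation":[-49,57.2,-0.5],"roll":69,"fingers":-1},{"translation":[-49,57.2,-0.5],"roll":69,"fingers":-1},{"translation":[-49,57.2,-0.5],"roll":69,"fingers":-1},{"translation":[-49,57.2,-0.5],"roll":69,"fingers":-1},{"translation":[-49,57.2,-0.5],"roll":69,"fingers":-1},{"translation":[-49,57.2,-0.5],"roll":69,"fingers":-1},{"translation":[-49,57.2,-0.5],"roll":69,"fingers":-1},{"translation":[-49,57.2,-0.5],"roll":69,"fingers":-1},{"translation":[-49,57.2,-0.5],"roll":69,"fingers":-1},{"translation":[-49,57.2,-0.5],"roll":69,"fingers":-1},{"translation":[-49,57.2,-0.5],"roll":69,"fingers":-1},{"translation":[-49,57.2,-0.5],"roll":69,"fingers":-1},{"translation":[-49,57.2,-0.5],"roll":69,"fingers":-1},{"translation":[-49,57.2,-0.5],"roll":69,"fingers":-1},{"translation":[-49,57.2,-0.5],"roll":69,"fingers":-1}])

```text
clock: 1.92
eef_pos: [0.5322, -0.2205, 0.248]
tool_rot: [1.0, -0.021, -0.0, 0.001]
ft_force: [0.0, 0.5, -0.2]
grip_width: 0.0857
```

```bash
python3 - <<'E'
from h import *
c=cam('wrist','w1.png')
o=bot.get_obs();print(o['clock'],o['eef_pos'],o['joint_pos'],o['grip_width'])
print('cam',(-c['world_to_cam'][:3,:3].T@c['world_to_cam'][:3,3]))
for P in ((.53,-.23,.028),(.534,-.1,.034)): print(proj(c,P))
im=c['pixels'];cv2.imwrite('pics/w1b.png',cv2.resize(im[:,:,::-1],(800,600)))
go(.53,-.215,.25,-2)
E
```

```text
1.9667 [ 0.53116276 -0.21821411  0.24824429] [-3.89479568e-01  3.90179433e-01  2.21608092e-01  1.40371702e+00
 -6.39489788e-04  1.22144564e+00] 0.08530426327866654
cam [ 0.53474026 -0.14953562  0.37685992]
[251.23329703 177.55956461]
[249.83790736  66.73433621]
shift cm [-0.13 -0.32 -0.18] yaw now -2.3 roll -0.3
```

View pics/w1b.png

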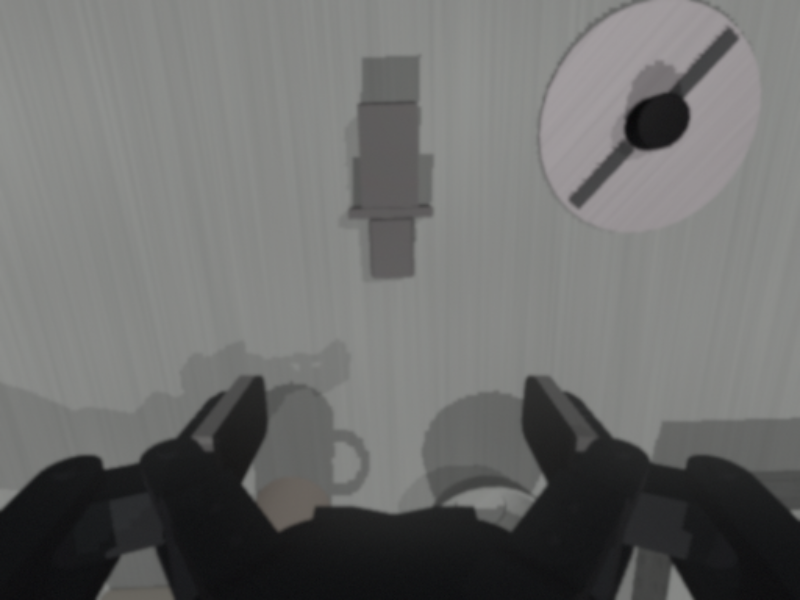

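The enlarged wrist view confirms the grey pusher: handle end at (392,277), shoulder at (390,211) and foot at (389,102) in the 800 px picture. That agrees with the projected estimate within 2 px. The mug and bowl lie behind the jaws, so I'll check clearance there.

```bash
python3 - <<'E'
from h import *
S=cam('scene');D=cam('side');W=cam('wrist')
for n,a,b,z in (('mug rim',(107,230),(373,281),.09),('bowl',(126,290),(401,242),.055)):
    print(n,on(S,*a,z),on(D,*b,z))
for u,v,z in((371,278,.028),(414,276,.028),(360,102,.034),(419,102,.034)): print(on(W,u/1.5625,v/1.5625,z)[:2])
go(.5305,-.2355,.033,-2)
go(.5305,-.2355,.07,-2)
E
```

```text
mug rim [ 0.43151268 -0.47362509  0.09      ] [ 0.42099372 -0.47462777  0.09      ]
bowl [ 0.61224303 -0.47660327  0.055     ] [ 0.62053403 -0.47524448  0.055     ]
[ 0.50946018 -0.22360113]
[ 0.54521014 -0.22321415]
[ 0.50875422 -0.09089144]
[ 0.55170115 -0.09249693]
shift cm [ 0.18  2.19 21.69] yaw now -2.01 roll -0.01
shift cm [ 0.18  2.19 17.99] yaw now -2.01 roll -0.01
```

Request:
play_rows(motion=[{"translation":[0,1.9,0],"roll":0,"fingers":-0.3},{"translation":[0,1.9,5],"roll":0,"fingers":-0.3},{"translation":[0,1.9,10],"roll":0,"fingers":-0.3},{"translation":[0,1.9,15],"roll":0,"fingers":-0.3},{"translation":[0,1.9,18],"roll":0,"fingers":-0.3},{"translation":[0,1.9,18],"roll":0,"fingers":-0.3},{"translation":[0,1.9,18],"roll":0,"fingers":-0.3},{"translation":[0,1.9,18],"roll":0,"fingers":-0.3}])

```text
clock: 2.78
eef_pos: [0.5292, -0.2318, 0.0707]
tool_rot: [1.0, -0.017, -0.001, -0.0]
ft_force: [0.9, -0.0, -0.1]
grip_width: 0.0559
```

```bash
python3 - <<'E'
from h import *
c=cam('wrist')
go(.5285,-.233,.033,-2);print(bot.get_obs()['grip_width'])
print('end',proj(c,(.5285,-.228,.028)))
cv2.imwrite('pics/w2.png',cv2.resize(c['pixels'][120:360,96:416,::-1],(800,600)))
E
```

```text
shift cm [-0.23  0.03  3.92] yaw now -1.92 roll 0.08
0.05526465780433836
end [251.64664589 218.26215611]
```

View pics/w2.png

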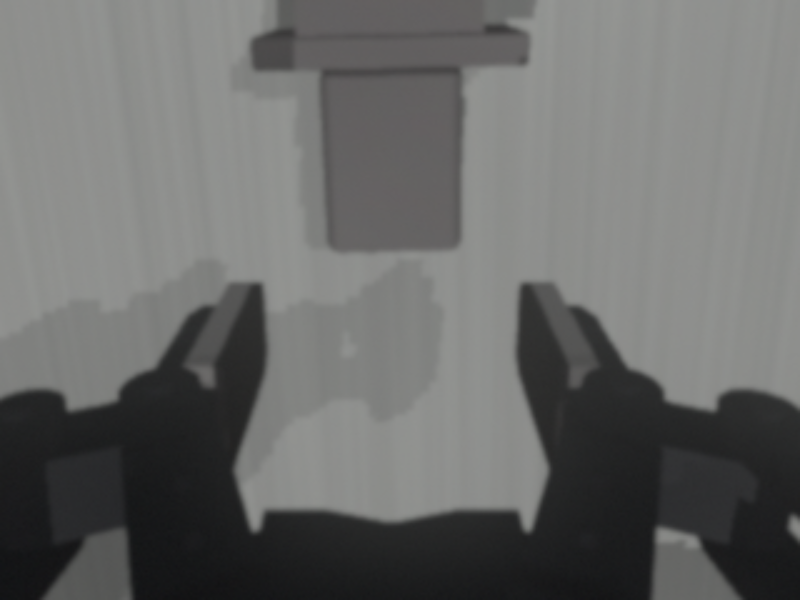

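Request:
play_rows(motion=[{"translation":[0.1,0.1,2],"roll":0,"fingers":-0.3},{"translation":[0.1,0.1,3.8],"roll":0,"fingers":-0.3},{"translation":[0.1,0.1,3.8],"roll":0,"fingers":-0.3},{"translation":[0.1,0.1,3.8],"roll":0,"fingers":-0.3},{"translation":[0.1,0.1,3.8],"roll":0,"fingers":0.4},{"translation":[0.1,0.1,3.8],"roll":0,"fingers":0.4},{"translation":[0.1,0.1,3.8],"roll":0,"fingers":0.4},{"translation":[0.1,0.1,3.8],"roll":0,"fingers":0.4},{"translation":[0.1,0.1,3.8],"roll":0,"fingers":0.4},{"translation":[0.1,0.1,3.8],"roll":0,"fingers":0.4}])

```text
clock: 3.67
eef_pos: [0.5317, -0.2354, 0.0333]
tool_rot: [1.0, -0.018, 0.001, 0.001]
ft_force: [1.2, -2.8, 1.4]
grip_width: 0.0313
```

Request:
play_rows(motion=[{"translation":[0,0,-1],"roll":0,"fingers":0.4},{"translation":[0,0,-2],"roll":0,"fingers":0.4},{"translation":[0,0,-3],"roll":0,"fingers":0.4},{"translation":[0,0,-4],"roll":0,"fingers":0.4},{"translation":[0,0,-4],"roll":0,"fingers":0.4}])

```text
clock: 4.08
eef_pos: [0.532, -0.235, 0.075]
tool_rot: [1.0, -0.018, 0.002, 0.001]
ft_force: [0.2, -0.2, -1.2]
grip_width: 0.0313
```

```bash
python3 - <<'E'
from h import *
a=cam('scene')['pixels'][:,:,::-1];b=cam('side')['pixels'][:,:,::-1]
f=lambda im,x,y,w,h:cv2.resize(im[y:y+h,x:x+w],(400,300),interpolation=cv2.INTER_CUBIC)
cv2.imwrite('pics/l1.png',np.hstack([f(a,180,170,120,90),f(b,250,170,120,90)]))
print(bot.get_obs()['eef_pos'],bot.get_obs()['grip_width'])
E
```

```text
[ 0.53113921 -0.23467927  0.07313661] 0.031049777964102396
```

View pics/l1.png

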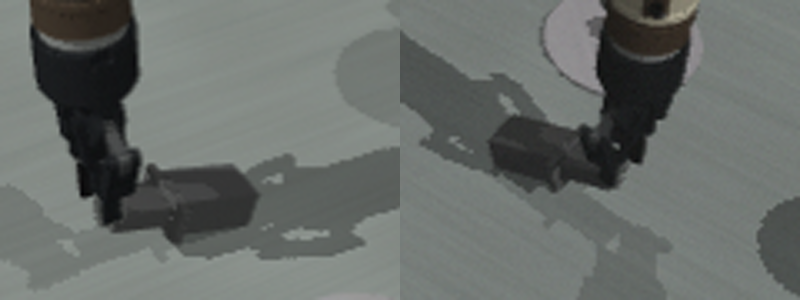

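```bash
python3 - <<'E'
from h import *
S=cam('scene');D=cam('side');W=cam('wrist')
for P in ((.531,-.235,.06),(.531,-.235,.073),(.531,-.1,.034),(.531,-.1,.075)):
    s=(proj(S,P)-[180,170])*10/3;d=(proj(D,P)-[250,170])*10/3+[400,0];print(P,s.round(),d.round())
cv2.imwrite('pics/w3.png',W['pixels'][:,:,::-1])
E
```

```text
(0.531, -0.235, 0.06) [ 98. 204.] [619. 169.]
(0.531, -0.235, 0.073) [ 96. 192.] [621. 160.]
(0.531, -0.1, 0.034) [246. 173.] [498. 122.]
(0.531, -0.1, 0.075) [247. 136.] [500.  93.]
```

View pics/w3.png

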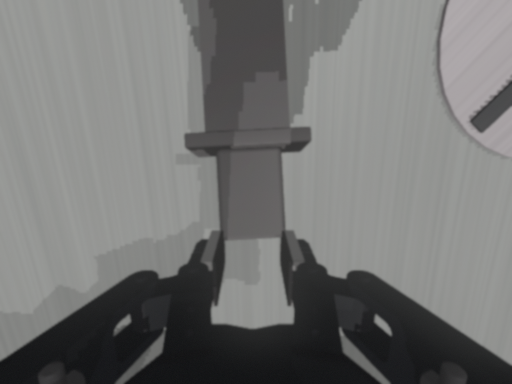

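The pads hold the tip of the handle, whose end is at pixel row 238. The foot is still on the counter, so the pusher pivots in the grip as intended. I'll continue along the arc over the foot.

Request:
play_rows(motion=[{"translation":[0,-1,-1.7],"roll":0,"fingers":0.4},{"translation":[0,-2.2,-3.2],"roll":0,"fingers":0.4},{"translation":[0,-3.6,-4.4],"roll":0,"fingers":0.4},{"translation":[0,-5.0,-5.4],"roll":0,"fingers":0.4},{"translation":[0,-6.6,-6.2],"roll":0,"fingers":0.4},{"translation":[0,-8.2,-6.7],"roll":0,"fingers":0.4},{"translation":[0,-8.2,-6.7],"roll":0,"fingers":0.4},{"translation":[0,-8.2,-6.7],"roll":0,"fingers":0.4}])

```text
clock: 5.0
eef_pos: [0.5336, -0.1513, 0.1396]
tool_rot: [1.0, -0.016, 0.0, 0.0]
ft_force: [0.1, -0.9, -2.5]
grip_width: 0.0312
```

```bash
python3 - <<'E'
from h import *
A=cam('scene');B=cam('side');a=A['pixels'][:,:,::-1];b=B['pixels'][:,:,::-1]
f=lambda im,x,y,w,h:cv2.resize(im[y:y+h,x:x+w],(400,300),interpolation=cv2.INTER_CUBIC)
w=cam('wrist')['pixels'][:,:,::-1]
cv2.imwrite('pics/l2.png',np.hstack([f(a,180,170,100,75),f(b,240,150,100,75)]))
print(bot.get_obs()['eef_pos'],bot.get_obs()['grip_width'])
for P in ((.531,-.118,0),(.531,-.15,.135)): print(((proj(A,P)-[180,170])*4).round(),((proj(B,P)-[240,150])*4+[400,0]).round())
E
```

```text
[ 0.53318946 -0.15273915  0.13880731] 0.03119692453078547
[273. 251.] [573. 264.]
[229. 116.] [619. 166.]
```

View pics/l2.png

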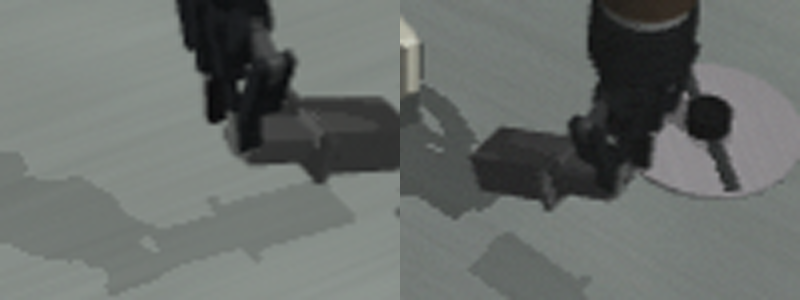

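The pusher is up off the counter but frozen at about 17° in the grip: the foot hangs near (395,130) in the left crop. The wrist moment gives the horizontal offset of its centre of mass, so I'll use that to judge the tilt instead of pictures. Next I'll lower a little and ease the grip in steps.

Request:
play_rows(motion=[{"translation":[0,0,2],"roll":0,"fingers":0.4},{"translation":[0,0,3],"roll":0,"fingers":0.4},{"translation":[0,0,3],"roll":0,"fingers":0.4},{"translation":[0,0,3],"roll":0,"fingers":0.4},{"translation":[0,0,3],"roll":0,"fingers":0.4}])

```text
clock: 5.57
eef_pos: [0.5335, -0.1529, 0.1094]
tool_rot: [1.0, -0.018, -0.0, -0.0]
ft_force: [-0.4, 0.2, -1.0]
grip_width: 0.0313
```

```bash
cat >> h.py <<'E'
def ft():
    o=bot.get_obs(); f,t=o['ft_force'],o['ft_torque']
    print('t',round(o['clock'],2),'p',o['eef_pos'].round(4),'F',f.round(2),'T',t.round(3),'w',round(o['grip_width'],4),'offset mm',(1000*t[0]/min(f[2],-.1)).round(0))
E
python3 -c "
from h import *
ft();cam('side');ft()"
```

```text
t 5.57 p [ 0.5335 -0.1529  0.1094] F [-0.38  0.22 -0.99] T [-0.122 -0.026 -0.046] w 0.0313 offset mm 124.0
t 5.62 p [ 0.534  -0.1529  0.1098] F [-0.37  0.18 -2.04] T [-0.075 -0.006 -0.012] w 0.0313 offset mm 37.0
```

Request:
play_rows(motion=[{"translation":[0,0,0],"roll":0,"fingers":0.33},{"translation":[0,0,0],"roll":0,"fingers":0.33},{"translation":[0,0,0],"roll":0,"fingers":0.33}])

```text
clock: 5.87
eef_pos: [0.5338, -0.1526, 0.1099]
tool_rot: [1.0, -0.018, 0.0, 0.0]
ft_force: [-0.4, 0.8, -0.8]
grip_width: 0.0314
```

```bash
python3 -c "
from h import *
ft();cam('side');ft()"
```

```text
t 5.87 p [ 0.5338 -0.1526  0.1099] F [-0.41  0.83 -0.83] T [-0.131  0.004  0.044] w 0.0314 offset mm 158.0
t 5.92 p [ 0.5338 -0.1526  0.1097] F [ 0.1  -0.01 -1.76] T [-0.1   -0.06  -0.039] w 0.0312 offset mm 57.0
```

Request:
play_rows(motion=[{"translation":[0,0,0],"roll":0,"fingers":0.29},{"translation":[0,0,0],"roll":0,"fingers":0.29},{"translation":[0,0,0],"roll":0,"fingers":0.29}])

```text
clock: 6.17
eef_pos: [0.5335, -0.1525, 0.1094]
tool_rot: [1.0, -0.018, 0.0, 0.0]
ft_force: [0.3, 0.4, -1.8]
grip_width: 0.0308
```

```bash
python3 -c "
from h import *
ft();cam('side');ft()"
```

```text
t 6.17 p [ 0.5335 -0.1525  0.1094] F [ 0.27  0.41 -1.81] T [-0.154  0.012 -0.024] w 0.0308 offset mm 85.0
t 6.22 p [ 0.5335 -0.1525  0.1093] F [ 0.41  0.04 -1.24] T [-0.123  0.038 -0.043] w 0.0312 offset mm 99.0
```

Request:
play_rows(motion=[{"translation":[0,0,0],"roll":0,"fingers":0.26},{"translation":[0,0,0],"roll":0,"fingers":0.26},{"translation":[0,0,0],"roll":0,"fingers":0.26}])

```text
clock: 6.47
eef_pos: [0.5335, -0.1526, 0.1093]
tool_rot: [1.0, -0.018, -0.0, 0.0]
ft_force: [0.6, 0.2, -1.7]
grip_width: 0.0321
```

```bash
python3 -c "
from h import *
for i in range(4):ft();cam('side')"
```

```text
t 6.47 p [ 0.5335 -0.1526  0.1093] F [ 0.62  0.21 -1.75] T [-0.114  0.005 -0.014] w 0.0321 offset mm 65.0
t 6.52 p [ 0.5335 -0.1525  0.1093] F [ 0.35  0.16 -1.42] T [-0.157 -0.03  -0.013] w 0.032 offset mm 111.0
t 6.57 p [ 0.5335 -0.1526  0.1093] F [-0.56 -0.31 -1.73] T [-0.182 -0.043  0.006] w 0.0317 offset mm 105.0
t 6.62 p [ 0.5335 -0.1526  0.1093] F [-0.57 -0.53 -2.33] T [-0.165 -0.038 -0.005] w 0.0318 offset mm 71.0
```

Request:
play_rows(motion=[{"translation":[0,0,0],"roll":0,"fingers":0.24},{"translation":[0,0,0],"roll":0,"fingers":0.24},{"translation":[0,0,0],"roll":0,"fingers":0.24}])

```text
clock: 6.92
eef_pos: [0.5336, -0.1526, 0.1093]
tool_rot: [1.0, -0.018, 0.0, 0.0]
ft_force: [0.0, -0.4, -1.5]
grip_width: 0.0325
```

```bash
python3 -c "
from h import *
for i in range(4):ft();cam('side')"
```

```text
t 6.92 p [ 0.5336 -0.1526  0.1093] F [ 0.05 -0.41 -1.46] T [-0.072 -0.01   0.019] w 0.0325 offset mm 49.0
t 6.97 p [ 0.5335 -0.1526  0.1093] F [ 0.06  0.41 -1.81] T [-0.153 -0.017 -0.009] w 0.0325 offset mm 84.0
t 7.02 p [ 0.5335 -0.1526  0.1093] F [-0.62 -0.21 -2.6 ] T [-0.165  0.051  0.01 ] w 0.0329 offset mm 63.0
t 7.07 p [ 0.5335 -0.1526  0.1093] F [ 0.45  0.28 -1.28] T [-0.197  0.008  0.007] w 0.0326 offset mm 153.0
```

Request:
play_rows(motion=[{"translation":[0,0,0],"roll":0,"fingers":0.22},{"translation":[0,0,0],"roll":0,"fingers":0.22},{"translation":[0,0,0],"roll":0,"fingers":0.22}])

```text
clock: 7.37
eef_pos: [0.5335, -0.1526, 0.1093]
tool_rot: [1.0, -0.018, -0.0, 0.0]
ft_force: [0.8, -0.1, -1.4]
grip_width: 0.0331
```

```bash
python3 -c "
from h import *
for i in range(4):ft();cam('side')"
```

```text
t 7.37 p [ 0.5335 -0.1526  0.1093] F [ 0.85 -0.08 -1.43] T [-0.122 -0.018  0.009] w 0.0331 offset mm 85.0
t 7.42 p [ 0.5335 -0.1526  0.1093] F [-0.45  0.35 -1.67] T [-0.132 -0.009 -0.018] w 0.0335 offset mm 79.0
t 7.47 p [ 0.5335 -0.1526  0.1093] F [ 0.22 -0.2  -0.68] T [-0.13   0.013  0.01 ] w 0.0339 offset mm 190.0
t 7.52 p [ 0.5335 -0.1526  0.1093] F [-0.49 -0.05 -1.8 ] T [-0.159 -0.003  0.043] w 0.0335 offset mm 88.0
```

Request:
play_rows(motion=[{"translation":[0,0,0],"roll":0,"fingers":0.2},{"translation":[0,0,0],"roll":0,"fingers":0.2},{"translation":[0,0,0],"roll":0,"fingers":0.2}])

```text
clock: 7.82
eef_pos: [0.5337, -0.1526, 0.1094]
tool_rot: [1.0, -0.018, 0.0, 0.0]
ft_force: [-0.6, -0.2, -1.7]
grip_width: 0.034
```

```bash
python3 -c "
from h import *
for i in range(4):ft();cam('side')"
```

```text
t 7.82 p [ 0.5337 -0.1526  0.1094] F [-0.64 -0.18 -1.66] T [-0.13   0.016  0.057] w 0.034 offset mm 78.0
t 7.87 p [ 0.5337 -0.1526  0.1094] F [-0.56 -0.03 -1.54] T [-0.098  0.018 -0.003] w 0.0338 offset mm 63.0
t 7.92 p [ 0.5336 -0.1526  0.1094] F [-0.81 -0.37 -1.74] T [-0.135 -0.033 -0.027] w 0.0344 offset mm 78.0
t 7.97 p [ 0.5336 -0.1526  0.1094] F [-0.12 -0.24 -1.12] T [-0.105 -0.014  0.025] w 0.0341 offset mm 94.0
```

Request:
play_rows(motion=[{"translation":[0,0,0],"roll":0,"fingers":0.19},{"translation":[0,0,0],"roll":0,"fingers":0.18},{"translation":[0,0,0],"roll":0,"fingers":0.18},{"translation":[0,0,0],"roll":0,"fingers":0.18}])

```text
clock: 8.35
eef_pos: [0.5336, -0.1525, 0.1093]
tool_rot: [1.0, -0.018, 0.0, -0.0]
ft_force: [0.8, -0.2, -0.8]
grip_width: 0.0349
```

```bash
python3 -c "
from h import *
for i in range(4):ft();cam('side')"
```

```text
t 8.35 p [ 0.5336 -0.1525  0.1093] F [ 0.84 -0.23 -0.83] T [-0.021  0.019 -0.003] w 0.0349 offset mm 25.0
t 8.4 p [ 0.5335 -0.1526  0.1093] F [ 0.26 -0.39 -0.92] T [-0.033 -0.039  0.05 ] w 0.0351 offset mm 35.0
t 8.45 p [ 0.5336 -0.1526  0.1093] F [-0.17  0.59 -0.68] T [-0.036 -0.085  0.017] w 0.035 offset mm 53.0
t 8.5 p [ 0.5336 -0.1526  0.1093] F [ 0.31 -0.2  -2.07] T [-0.078 -0.034 -0.061] w 0.035 offset mm 38.0
```

Request:
play_rows(motion=[{"translation":[0,0,0],"roll":0,"fingers":0.17},{"translation":[0,0,0],"roll":0,"fingers":0.17},{"translation":[0,0,0],"roll":0,"fingers":0.17}])

```text
clock: 8.8
eef_pos: [0.5335, -0.1526, 0.1093]
tool_rot: [1.0, -0.018, 0.0, -0.0]
ft_force: [-1.1, -0.1, -1.0]
grip_width: 0.0356
```

```bash
python3 -c "
from h import *
for i in range(4):ft();cam('side')"
```

```text
t 8.8 p [ 0.5335 -0.1526  0.1093] F [-1.08 -0.14 -1.  ] T [ 0.01  -0.018  0.023] w 0.0356 offset mm -10.0
t 8.85 p [ 0.5335 -0.1525  0.1093] F [-0.38 -0.53 -0.71] T [-0.035 -0.011 -0.007] w 0.0354 offset mm 49.0
t 8.9 p [ 0.5335 -0.1526  0.1093] F [-0.18  0.43 -0.82] T [ 0.012 -0.053 -0.003] w 0.0355 offset mm -14.0
t 8.95 p [ 0.5335 -0.1525  0.1093] F [ 0.11  0.24 -0.29] T [-0.032  0.019  0.012] w 0.0357 offset mm 111.0
```

The grip now lets it swing: the moment dropped and the foot rests on the counter. I'll raise slowly with this light grip.

Request:
play_rows(motion=[{"translation":[0,-0.5,-0.5],"roll":0,"fingers":0.18},{"translation":[0,-1.2,-1],"roll":0,"fingers":0.18},{"translation":[0,-2,-1.5],"roll":0,"fingers":0.18},{"translation":[0,-3,-2],"roll":0,"fingers":0.18},{"translation":[0,-4,-2.5],"roll":0,"fingers":0.18},{"translation":[0,-5,-3],"roll":0,"fingers":0.18},{"translation":[0,-6,-3.5],"roll":0,"fingers":0.18},{"translation":[0,-6,-3.8],"roll":0,"fingers":0.18},{"translation":[0,-6,-3.8],"roll":0,"fingers":0.18},{"translation":[0,-6,-3.8],"roll":0,"fingers":0.18}])

```text
clock: 9.83
eef_pos: [0.5358, -0.0925, 0.1474]
tool_rot: [1.0, -0.017, 0.0, 0.0]
ft_force: [-0.1, -0.7, -1.3]
grip_width: 0.0353
```

```bash
python3 - <<'E'
from h import *
for i in range(4):ft();A=cam('scene');B=cam('side')
a=A['pixels'][:,:,::-1];b=B['pixels'][:,:,::-1]
f=lambda im,x,y,w,h:cv2.resize(im[y:y+h,x:x+w],(400,300),interpolation=cv2.INTER_CUBIC)
cv2.imwrite('pics/l3.png',np.hstack([f(a,200,150,120,90),f(b,220,130,120,90)]))
E
```

```text
t 9.83 p [ 0.5358 -0.0925  0.1474] F [-0.07 -0.7  -1.34] T [-0.071  0.011  0.059] w 0.0353 offset mm 53.0
t 9.93 p [ 0.5354 -0.0929  0.147 ] F [-0.44  0.37 -1.09] T [-0.016 -0.008  0.01 ] w 0.0352 offset mm 15.0
t 10.03 p [ 0.5353 -0.093   0.1468] F [ 0.43 -0.18 -1.83] T [-0.05  -0.069  0.009] w 0.0354 offset mm 27.0
t 10.13 p [ 0.5354 -0.093   0.1469] F [-0.27 -0.28 -1.97] T [-0.095 -0.026  0.042] w 0.0351 offset mm 48.0
```

View pics/l3.png

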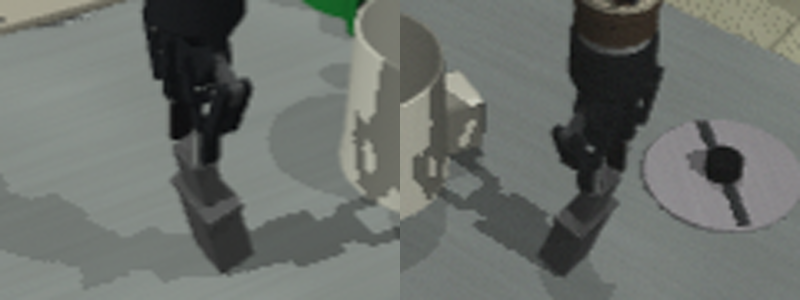

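Now it hangs steeply, about 30° from vertical, with its foot at (235,270) in the left crop. I'll ease the grip again.

Request:
play_rows(motion=[{"translation":[0,0,0],"roll":0,"fingers":0.172},{"translation":[0,0,0],"roll":0,"fingers":0.172},{"translation":[0,0,0],"roll":0,"fingers":0.172},{"translation":[0,0,0],"roll":0,"fingers":0.172}])

```text
clock: 10.57
eef_pos: [0.5357, -0.0927, 0.1473]
tool_rot: [1.0, -0.018, -0.0, 0.0]
ft_force: [0.6, 0.4, -0.7]
grip_width: 0.0353
```

```bash
cat >> h.py <<'E'
def avg(n=10):
    F=[];T=[]
    for i in range(n):
        o=bot.get_obs();F.append(o['ft_force']);T.append(o['ft_torque']);cam('side')
    F=np.mean(F,0);T=np.mean(T,0);print('t',o['clock'],'F',F.round(2),'T',T.round(3),'p',o['eef_pos'].round(4),'w',o['grip_width'].round(4))
E
python3 -c "
from h import *
avg()"
```

```text
Traceback (most recent call last):
  File "h.py", line 31, in avg
    F=np.mean(F,0);T=np.mean(T,0);print('t',o['clock'],'F',F.round(2),'T',T.round(3),'p',o['eef_pos'].round(4),'w',o['grip_width'].round(4))
                                                                                                                   ^^^^^^^^^^^^^^^^^^^^^
AttributeError: 'float' object has no attribute 'round'
```

Request:
play_rows(motion=[{"translation":[0,0,0],"roll":0,"fingers":0.168},{"translation":[0,0,0],"roll":0,"fingers":0.165},{"translation":[0,0,0],"roll":0,"fingers":0.165},{"translation":[0,0,0],"roll":0,"fingers":0.165}])

```text
clock: 11.4
eef_pos: [0.5356, -0.0926, 0.1473]
tool_rot: [1.0, -0.018, -0.0, 0.0]
ft_force: [-0.3, -0.6, -0.5]
grip_width: 0.0358
```

```bash
python3 -c "
from h import *
avg()"
```

```text
Traceback (most recent call last):
  File "h.py", line 31, in avg
    F=np.mean(F,0);T=np.mean(T,0);print('t',o['clock'],'F',F.round(2),'T',T.round(3),'p',o['eef_pos'].round(4),'w',o['grip_width'].round(4))
                                                                                                                   ^^^^^^^^^^^^^^^^^^^^^
AttributeError: 'float' object has no attribute 'round'
```

```bash
sed -i "s/o\['grip_width'\].round(4)/round(o['grip_width'],4)/" h.py; python3 -c "
from h import *
avg()
B=cam('side','s5.png');A=cam('scene','c5.png')
# foot/shank dark-grey extent in scene crop: print row profile of dark pixels
for C,(x,y,w,h) in ((A,(235,185,60,60)),(B,(245,165,60,60))):
    g=cv2.cvtColor(C['pixels'],cv2.COLOR_RGB2GRAY)[y:y+h,x:x+w]
    for r in range(0,h,3): print(''.join('#' if v<70 else '+' if v<90 else '.' for v in g[r,::2]))
    print(np.percentile(g,[5,25,50,75]))
"
```

```text
t 12.35 F [-0.26 -0.19 -1.49] T [-0.007 -0.016 -0.005] p [ 0.5356 -0.0926  0.1473] w 0.0357
........###########...........
........###########...........
.........#+++###..............
.........++++###..............
.........#+++###..............
.........######...............
.......++######...............
........++#####...............
........#++#####+.............
.........#+++++++.............
.........##++++##+............
.........########.............
.........#########............
.........+########............
..........+#######............
...........+#####.............
.............#................
..............................
..............................
..............................
[ 46.  94. 133. 137.]
+............+###########.....
+..........############.......
...........############.......
...........#####.#####........
............##########........
.............+########........
++............###+###.........
+++...........+##+##+...+.....
++++...........#####..........
++++++++......######++........
.++++++++++..+######.........+
.+++++++++++#+######..........
..++++++++++#######+..........
....+++++++########...........
.......++++#######+...........
.........+########............
...........#####..............
..............................
..............................
..............................
[ 29.  79. 117. 121.]
```

The moment is about 0 while carrying 1.5 N, so it hangs upright. I'll lower it onto its foot.

Request:
play_rows(motion=[{"translation":[0,0,0.4],"roll":0,"fingers":0.165},{"translation":[0,0,0.7],"roll":0,"fingers":0.165},{"translation":[0,0,0.9],"roll":0,"fingers":0.165},{"translation":[0,0,0.9],"roll":0,"fingers":0.165},{"translation":[0,0,0.9],"roll":0,"fingers":0.165}])

```text
clock: 12.92
eef_pos: [0.538, -0.0931, 0.1416]
tool_rot: [1.0, -0.018, 0.003, 0.001]
ft_force: [-1.3, 0.1, 12.3]
grip_width: 0.036
```

```bash
python3 -c "
from h import *
avg(8)"
```

```text
t 13.2667 F [-1.15 -0.17 11.76] T [-0.041  0.278  0.002] p [ 0.538  -0.0931  0.1416] w 0.0352
```

Request:
play_rows(motion=[{"translation":[0,0,0.2],"roll":0,"fingers":0.165},{"translation":[0,0,0.3],"roll":0,"fingers":0.165},{"translation":[0,0,0.4],"roll":0,"fingers":0.165},{"translation":[0,0,0.4],"roll":0,"fingers":0.165}])

```text
clock: 13.65
eef_pos: [0.5401, -0.0937, 0.1403]
tool_rot: [1.0, -0.018, 0.006, 0.001]
ft_force: [-1.3, -1.0, 23.1]
grip_width: 0.0358
```

```bash
python3 -c "
from h import *
avg(8)"
```

```text
t 14.0 F [-1.77 -0.5  22.22] T [-0.084  0.396  0.025] p [ 0.5401 -0.0936  0.1403] w 0.036
```

Request:
play_rows(motion=[{"translation":[0,0,-0.4],"roll":0,"fingers":0.165},{"translation":[0,0,-0.8],"roll":0,"fingers":0.165},{"translation":[0,0,-0.8],"roll":0,"fingers":0.165}])

```text
clock: 14.3
eef_pos: [0.5358, -0.0926, 0.1428]
tool_rot: [1.0, -0.018, 0.0, 0.0]
ft_force: [0.4, -0.8, -2.4]
grip_width: 0.0356
```

```bash
python3 -c "
from h import *
avg(8)
c=cam('wrist');cv2.imwrite('pics/w6.png',c['pixels'][:,:,::-1])
a=cam('scene')['pixels'][:,:,::-1];b=cam('side')['pixels'][:,:,::-1]
f=lambda im,x,y,w,h:cv2.resize(im[y:y+h,x:x+w],(400,300),interpolation=cv2.INTER_CUBIC)
cv2.imwrite('pics/l4.png',np.vstack([np.hstack([f(a,220,165,80,60),f(b,230,145,80,60)]),np.hstack([cv2.resize(c['pixels'][:,:,::-1],(400,300)),np.zeros((300,400,3),np.uint8)])]))
"
```

```text
t 14.65 F [-0.    0.08 -2.08] T [-0.013 -0.037  0.009] p [ 0.5352 -0.0925  0.1416] w 0.0358
```

View pics/l4.png

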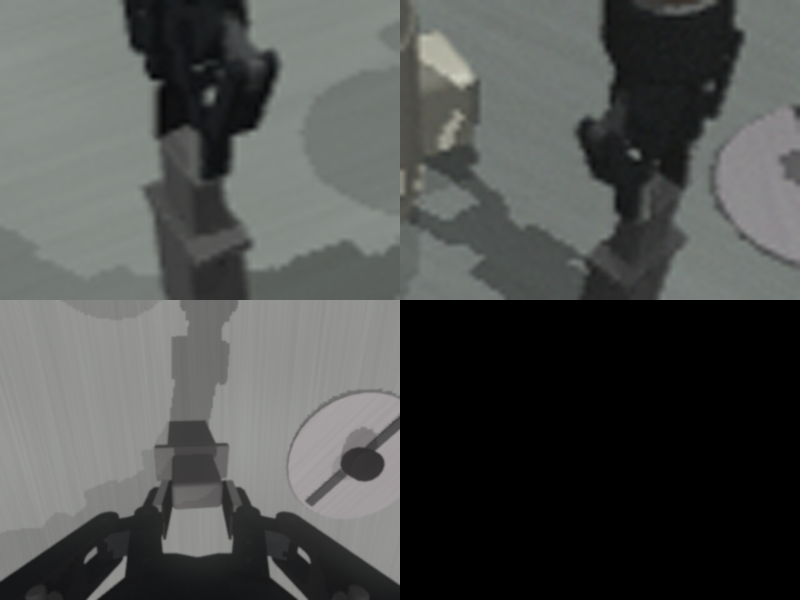

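It is upright: handle between the pads at (195,180) left and (650,200) right, with the foot just above the counter. I'll touch down and release.

Request:
play_rows(motion=[{"translation":[0,0,0.2],"roll":0,"fingers":0.165},{"translation":[0,0,0.2],"roll":0,"fingers":0.165},{"translation":[0,0,0.2],"roll":0,"fingers":0.14},{"translation":[0,0,0.2],"roll":0,"fingers":0.1},{"translation":[0,0,0.2],"roll":0,"fingers":0},{"translation":[0,0,0.2],"roll":0,"fingers":-0.3},{"translation":[0,0,0.2],"roll":0,"fingers":-0.5},{"translation":[0,0,0.2],"roll":0,"fingers":-0.5},{"translation":[0,0,0.2],"roll":0,"fingers":-0.5},{"translation":[0,0,-2],"roll":0,"fingers":-0.5},{"translation":[0,2,-5],"roll":0,"fingers":-0.5},{"translation":[0,5,-10],"roll":0,"fingers":-1},{"translation":[0,5,-14],"roll":0,"fingers":-1},{"translation":[0,5,-14],"roll":0,"fingers":-1},{"translation":[0,5,-14],"roll":0,"fingers":-1},{"translation":[0,5,-14],"roll":0,"fingers":-1}])

```text
clock: 16.18
eef_pos: [0.5344, -0.1429, 0.2831]
tool_rot: [1.0, -0.018, 0.001, 0.0]
ft_force: [-0.6, 0.1, -1.5]
grip_width: 0.0853
```

```bash
python3 -c "
from h import *
avg(3)
c=cam('wrist');print(np.round(c['world_to_cam'],4).tolist())
g=c['pixels'][:,:,::-1]
a=cam('scene')['pixels'][:,:,::-1]
cv2.imwrite('pics/w7.png',g);cv2.imwrite('pics/c7.png',a)
f=lambda im,x,y,w,h:cv2.resize(im[y:y+h,x:x+w],(400,300),interpolation=cv2.INTER_CUBIC)
big=cv2.resize(g[0:300,106:406],(600,600),interpolation=cv2.INTER_CUBIC)
cv2.imwrite('pics/m7.png',np.hstack([big,cv2.resize(a[160:250,230:290],(200,300)).repeat(2,0)]))
print(proj(c,(.535,-.093,.133)),proj(c,(.535,-.093,.0)))
"
```

```text
t 16.2833 F [-0.08  0.09 -0.89] T [-0.006  0.023 -0.015] p [ 0.5332 -0.1422  0.2807] w 0.0855
[[0.9994, -0.0355, -0.0039, -0.5361], [-0.033, -0.9593, 0.2804, -0.1657], [-0.0137, -0.2801, -0.9599, 0.3802], [0.0, 0.0, 0.0, 1.0]]
[253.5089892  136.22436241] [253.42801842 128.89695805]
```

View pics/m7.png

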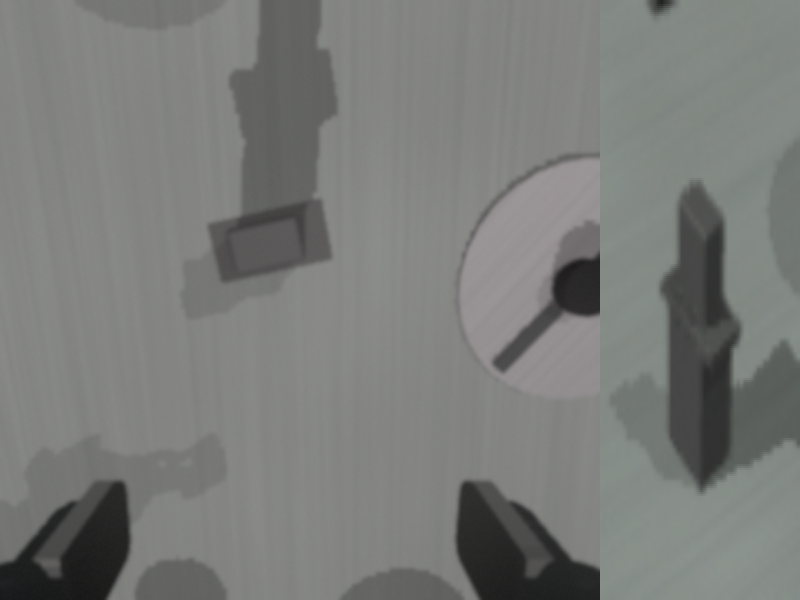

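The pusher stands upright and free. Its handle top has corners near (230,235), (298,218), (306,258) and (237,273) in the crop, and it is yawed about 13°. Now I'll compute its pose.

```bash
python3 -c "
from h import *
c=cam('wrist')
def P(u,v,z): return on(c,106+u/2,v/2,z)[:2]
h=np.array([P(*q,.133) for q in((230,235),(298,218),(306,258),(237,273))])
s=np.array([P(*q,.083) for q in((208,224),(322,199),(332,259),(222,283))])
for a in(h,s):
    d=a[1]-a[0]+a[2]-a[3]; e=a[3]-a[0]+a[2]-a[1]
    print(a.mean(0).round(4),np.linalg.norm(d)/2,np.linalg.norm(e)/2,np.degrees(np.arctan2(d[1],d[0])))
g=cv2.cvtColor(c['pixels'],cv2.COLOR_RGB2GRAY)
k=np.percentile(g[100:150,200:280],[2,10,25,50,75]);print(k)
go(*h.mean(0),.25,11)
"
```

```text
[ 0.5223 -0.0801] 0.03409477743823252 0.01855141394653631 10.670216877603549
[ 0.5218 -0.0793] 0.06540927690585888 0.03333296033952867 9.877829548956688
[ 67.  79.  89. 115. 133.]
shift cm [-1.3  -6.15  3.08] yaw now -1.99 roll -12.99
```

Request:
play_rows(motion=[{"translation":[-1.3,-6.2,0],"roll":-6,"fingers":-1},{"translation":[-1.3,-6.2,0],"roll":-12.3,"fingers":-1},{"translation":[-1.3,-6.2,3],"roll":-12.3,"fingers":-1},{"translation":[-1.3,-6.2,6],"roll":-12.3,"fingers":-1},{"translation":[-1.3,-6.2,9],"roll":-12.3,"fingers":-0.7},{"translation":[-1.3,-6.2,9],"roll":-12.3,"fingers":-0.5},{"translation":[-1.3,-6.2,9],"roll":-12.3,"fingers":-0.5},{"translation":[-1.3,-6.2,9],"roll":-12.3,"fingers":-0.5}])

```text
clock: 17.15
eef_pos: [0.5238, -0.0802, 0.1935]
tool_rot: [0.996, 0.09, 0.001, 0.0]
ft_force: [-0.8, 0.1, 0.9]
grip_width: 0.0642
```

```bash
python3 -c "
from h import *
c=cam('wrist')
ft();go(.522,-.0797,.106,10.3)
g=cv2.cvtColor(c['pixels'],cv2.COLOR_RGB2GRAY)
u,v=proj(c,(.522,-.0797,.133));print(u,v)
u,v=int(u),int(v)
for r in range(v-60,v+50,5): print(r,''.join('%4d'%x for x in g[r,u-70:u+71:5]))
print(u-70)
"
```

```text
t 17.2 p [ 0.5244 -0.0804  0.1942] F [-0.07  0.27  0.71] T [-0.002 -0.013  0.051] w 0.064 offset mm 23.0
shift cm [-0.25 -0.12  8.82] yaw now 10.28 roll -0.02
250.6586827984159 213.19369225462978
153  141 139 141 139 140 140 141 141 140 142 139 114 108 107 106 105 107 107 107 107 124 141 141 140 143 140 142 144 145
158  140 139 142 139 140 140 142 142 140 142 139 106 104 104 102 103 105 105 107 109 142 142 142 142 142 141 143 145 144
163  140 140 142 139 140 141 142 141 139 135  96  57  58  57  56  57  56  57  78 114 141 143 141 143 141 142 144 145 145
168  139 141 142 139 140 140 141 131 125 125  61  58  57  57  57  58  57  57  59 130 141 142 140 144 142 143 145 146 146
173  139 142 142 138 140 137 126  97  92  88  62  61  60  60  59  58  59  59  62 104 110 115 139 144 142 143 146 146 145
178  139 142 139 125 125 126 125  97  96  96  93  73  73  73  74  73  73  74  73  76  96  98 141 144 142 145 146 146 144
183  139 142 140 126 125 125 125  96  96  94  83  60  60  59  60  60  61  60  71  84  95  98 144 144 143 145 147 146 144
188  138 142 136 126 126 126 125  96  89  86  59  58  57 
[... 1061 characters left out ...]
127 140 142 142 139 141 141 141 144 142 144 144 143 142 144 142 143 144 143 144 144 130 133
238   81  70  46 128 122 133 140 140 142 140 139 141 141 141 145 143 144 145 143 142 144 141 143 144 143 142 139  52  81
243   81  45  44 138 138 140 141 141 143 140 140 141 141 142 144 144 143 144 142 143 144 141 143 144 142 141 137  53  56
248   66  43  44 133 139 141 140 142 143 140 139 141 141 142 143 143 142 143 141 144 144 141 142 143 142 141 128  51  51
253   42  44  42 130 140 140 140 142 142 140 141 140 140 142 141 143 143 143 141 145 141 141 142 141 142 141 121  51  49
258   40  41  43 129 140 141 139 142 142 139 141 140 140 143 142 143 144 141 141 143 139 142 142 140 141 141 118  50  48
180
```

Request:
play_rows(motion=[{"translation":[-0.2,-0.1,3],"roll":0,"fingers":-0.5},{"translation":[-0.2,-0.1,6],"roll":0,"fingers":-0.5},{"translation":[-0.2,-0.1,8.5],"roll":0,"fingers":-0.5},{"translation":[-0.2,-0.1,8.8],"roll":0,"fingers":-0.5},{"translation":[-0.2,-0.1,8.8],"roll":0,"fingers":-0.5},{"translation":[-0.2,-0.1,8.8],"roll":0,"fingers":0.6},{"translation":[-0.2,-0.1,8.8],"roll":0,"fingers":0.6},{"translation":[-0.2,-0.1,8.8],"roll":0,"fingers":0.6},{"translation":[-0.2,-0.1,8.8],"roll":0,"fingers":0.6},{"translation":[-0.2,-0.1,8.8],"roll":0,"fingers":0.6},{"translation":[-0.2,-0.1,8.8],"roll":0,"fingers":0.6}])

```text
clock: 18.12
eef_pos: [0.5228, -0.0799, 0.1069]
tool_rot: [0.996, 0.09, 0.002, 0.001]
ft_force: [0.0, -0.4, 6.6]
grip_width: 0.0358
```

```bash
python3 -c "
from h import *
ft();go(.513,.130,.29,62)
"
```

```text
t 18.12 p [ 0.5228 -0.0799  0.1069] F [ 0.04 -0.41  6.62] T [-0.077  0.088  0.025] w 0.0358 offset mm 769.0
shift cm [  2.87 -20.79 -18.33] yaw now 10.27 roll -51.73
```

Request:
play_rows(motion=[{"translation":[0,0,-3],"roll":0,"fingers":0.6},{"translation":[0,0,-7],"roll":0,"fingers":0.6},{"translation":[0,0,-11],"roll":0,"fingers":0.6},{"translation":[0,0,-15],"roll":0,"fingers":0.6},{"translation":[0,0,-18.3],"roll":0,"fingers":0.6},{"translation":[1.5,-3,-18.3],"roll":-7,"fingers":0.6},{"translation":[3,-6,-18.3],"roll":-14,"fingers":0.6},{"translation":[4.5,-9,-18.3],"roll":-21,"fingers":0.6},{"translation":[6,-12,-18.3],"roll":-28,"fingers":0.6},{"translation":[7.5,-15,-18.3],"roll":-35,"fingers":0.6},{"translation":[9.5,-18,-18.3],"roll":-42,"fingers":0.6},{"translation":[10.8,-20.6,-18.3],"roll":-48,"fingers":0.6},{"translation":[10.8,-20.6,-18.3],"roll":-51.7,"fingers":0.6},{"translation":[10.8,-20.6,-18.3],"roll":-51.7,"fingers":0.6},{"translation":[10.8,-20.6,-18.3],"roll":-51.7,"fingers":0.6},{"translation":[10.8,-20.6,-18.3],"roll":-51.7,"fingers":0.6},{"translation":[10.8,-20.6,-18.3],"roll":-51.7,"fingers":0.6}])

```text
clock: 19.53
eef_pos: [0.5903, 0.1414, 0.2877]
tool_rot: [0.858, 0.514, 0.0, 0.0]
ft_force: [0.2, 0.3, -2.1]
grip_width: 0.0357
```

```bash
python3 -c "
from h import *
ft();avg(6)
c=cam('wrist')
import pickle;pickle.dump({k:c[k] for k in c},open('w8.pkl','wb'))
im=c['pixels'][:,:,::-1]
u,v=proj(c,(.513,.184,.085));print(u,v)
u,v=int(u),int(v);x0=max(u-80,0);y0=max(v-60,0);print(x0,y0)
cr=im[y0:y0+120,x0:x0+160]
cv2.imwrite('pics/m8.png',cv2.resize(cr,(800,600),interpolation=cv2.INTER_CUBIC))
"
```

```text
t 19.53 p [0.5903 0.1414 0.2877] F [ 0.22  0.25 -2.13] T [-0.018  0.03  -0.051] w 0.0357 offset mm 8.0
t 19.7833 F [-0.36  0.2  -2.13] T [-0.003  0.007 -0.021] p [0.5904 0.1418 0.2876] w 0.0354
253.5265739179545 97.7255713555446
173 37
```

View pics/m8.png

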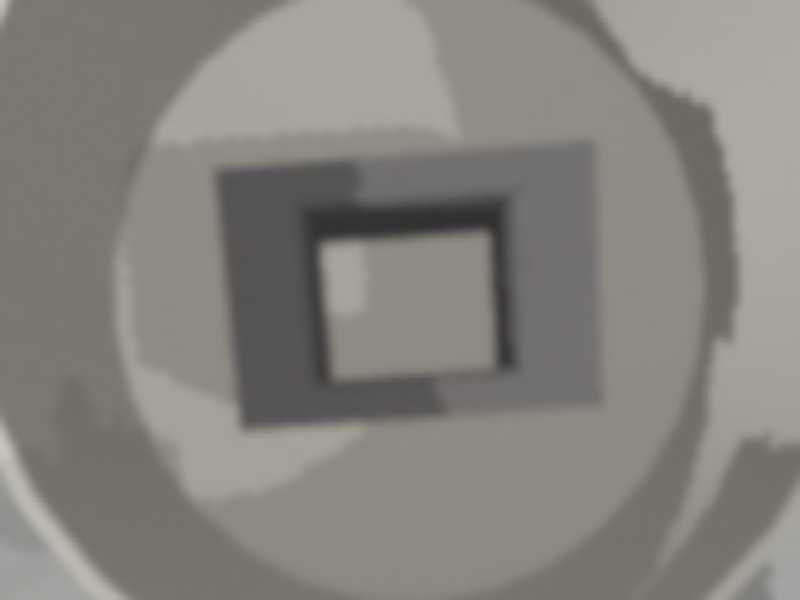

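The last view is clear: the tube's outer corners are at (215,172), (597,142), (603,404) and (242,430), and the mouth is a dark rectangle (303–516, 195–385). Next I'll convert these at z = 0.085.

```bash
python3 -c "
from h import *
import pickle
c=pickle.load(open('w8.pkl','rb'))
def P(X,Y): return on(c,173+(X+.5)/5-.5,37+(Y+.5)/5-.5,.085)[:2]
for L in (((215,172),(597,142),(603,404),(242,430)),((303,208),(510,195),(516,370),(318,385))):
    a=np.array([P(*q) for q in L]); d=a[1]-a[0]+a[2]-a[3]; e=a[3]-a[0]+a[2]-a[1]
    print(a.mean(0).round(4),np.linalg.norm(d)/2,np.linalg.norm(e)/2,np.degrees(np.arctan2(d[1],d[0])),np.degrees(np.arctan2(e[1],e[0])))
# pusher end of handle position in wrist frame
print(proj(c,(.5904,.1418,.2876)))
go(.513,.184,.2876,64)
"
```

```text
[0.5112 0.1873] 0.08387210233864247 0.055066479933540136 65.9048364735042 -24.03055224452641
[0.511  0.1868] 0.04573952195589345 0.037301716683599946 65.59491379568166 -24.314891703974475
[253.6004479  256.55800157]
shift cm [ 0.06 -8.81 -0.01] yaw now 61.94 roll -2.06
```

```bash
python3 -c "
from h import *
import pickle
c=pickle.load(open('w8.pkl','rb'))
p=np.array([.5904,.1418,.2876]);y=np.radians(61.94);X=np.array([np.cos(y),np.sin(y),0]);Y=np.array([np.sin(y),-np.cos(y),0]);Z=np.array([0,0,1])
for n,ty,h in (('top front',-.011,.026),('top back',.011,.026),('handle base front',-.011,-.024),('should front',-.017,-.024),('should low',-.017,-.032),('foot front',-.017,-.107)):
    print(n,[proj(c,p+s*X+Y*ty+Z*h).round(1).tolist() for s in (-.018,0,.018)])
g=cv2.cvtColor(c['pixels'],cv2.COLOR_RGB2GRAY)
for u in (240,252,264): print(u,' '.join(f'{v}:{g[v,u]}' for v in range(140,290,2)))
"
```

```text
top front [[210.9, 264.0], [253.9, 263.9], [297.0, 263.9]]
top back [[212.9, 308.6], [253.9, 308.6], [294.8, 308.6]]
handle base front [[223.0, 219.7], [253.4, 219.7], [283.8, 219.7]]
should front [[222.7, 210.2], [253.4, 210.1], [284.1, 210.1]]
should low [[224.0, 205.8], [253.4, 205.8], [282.7, 205.7]]
foot front [[232.4, 178.2], [253.0, 178.2], [273.6, 178.2]]
240 140:137 142:138 144:138 146:138 148:137 150:137 152:137 154:132 156:117 158:116 160:115 162:116 164:116 166:115 168:116 170:115 172:115 174:114 176:99 178:68 180:65 182:65 184:64 186:64 188:64 190:63 192:64 194:63 196:63 198:62 200:62 202:64 204:63 206:67 208:77 210:71 212:70 214:69 216:69 218:66 220:60 222:59 224:59 226:58 228:58 230:58 232:58 234:58 236:57 238:57 240:57 242:57 244:57 246:56 248:56 250:57 252:57 254:56 256:56 258:59 260:64 262:65 264:66 266:67 268:66 270:65 272:66 274:66 276:70 278:87 280:91 282:77 284:67 286:68 288:68
252 140:138 142:138 144:138 146:138 148:138 150:137 152:136 154:137 156:130 158:117 160:115 162:116 164:115 166:114 168:115 170:115 172:114 174:115 176:99 178:66 180:63 182:63 184:62 186:
[... 206 characters left out ...]
246:55 248:56 250:55 252:55 254:56 256:56 258:59 260:63 262:65 264:65 266:66 268:66 270:66 272:66 274:71 276:78 278:71 280:67 282:68 284:68 286:68 288:68
264 140:137 142:138 144:137 146:137 148:138 150:137 152:137 154:136 156:124 158:116 160:115 162:115 164:115 166:115 168:115 170:115 172:115 174:114 176:98 178:65 180:63 182:63 184:63 186:63 188:63 190:63 192:62 194:62 196:62 198:61 200:62 202:62 204:61 206:61 208:68 210:69 212:68 214:69 216:68 218:64 220:58 222:58 224:58 226:59 228:58 230:56 232:57 234:58 236:57 238:56 240:56 242:56 244:55 246:56 248:55 250:55 252:56 254:56 256:55 258:59 260:63 262:65 264:64 266:66 268:66 270:66 272:66 274:67 276:68 278:67 280:67 282:68 284:68 286:68 288:68
```

Request:
play_rows(motion=[{"translation":[0,-3,0],"roll":-3.8,"fingers":0.6},{"translation":[0.2,-6,0],"roll":-3.8,"fingers":0.6},{"translation":[0.2,-9.1,0],"roll":-3.8,"fingers":0.6},{"translation":[0.2,-9.1,0],"roll":-3.8,"fingers":0.6},{"translation":[0.2,-9.1,0],"roll":-3.8,"fingers":0.6},{"translation":[0.2,-9.1,3],"roll":-3.8,"fingers":0.6},{"translation":[0.2,-9.1,6],"roll":-3.8,"fingers":0.6},{"translation":[0.2,-9.1,8],"roll":-3.8,"fingers":0.6},{"translation":[0.2,-9.1,8],"roll":-3.8,"fingers":0.6},{"translation":[0.2,-9.1,8],"roll":-3.8,"fingers":0.6}])

```text
clock: 20.72
eef_pos: [0.5112, 0.1863, 0.2065]
tool_rot: [0.84, 0.543, -0.001, -0.0]
ft_force: [0.5, -0.3, -1.3]
grip_width: 0.0355
```

```bash
python3 -c "
from h import *
avg(4);go(.5114,.1868,.195,65.7)
"
```

```text
t 20.8667 F [ 0.63 -0.03 -1.76] T [ 0.012 -0.036 -0.013] p [0.5127 0.1872 0.2093] w 0.0356
shift cm [-0.09 -0.1   1.43] yaw now 65.76 roll 0.06
```

Request:
play_rows(motion=[{"translation":[0,0,0.5],"roll":0,"fingers":0.6},{"translation":[0,0,1],"roll":0,"fingers":0.6},{"translation":[0,0,1.3],"roll":0,"fingers":0.6},{"translation":[0,0,1.6],"roll":0,"fingers":0.6},{"translation":[0,0,1.9],"roll":0,"fingers":0.6},{"translation":[0,0,2.2],"roll":0,"fingers":0.6},{"translation":[0,0,2.2],"roll":0,"fingers":0.6}])

```text
clock: 21.5
eef_pos: [0.512, 0.1873, 0.1853]
tool_rot: [0.84, 0.543, 0.001, 0.0]
ft_force: [3.9, 1.6, -3.1]
grip_width: 0.0356
```

```bash
python3 -c "
from h import *
avg(5);go(.511,.187,.195,65.7)
"
```

```text
t 21.7 F [ 4.08  1.87 -3.37] T [ 0.436 -1.154  0.047] p [0.512  0.1874 0.1853] w 0.0353
shift cm [-0.07 -0.07 -0.97] yaw now 65.79 roll 0.09
```

The foot is in the mouth, with no vertical resistance and a side force of about 4.5 N. I'll yield about 1 mm to it and go down.

Request:
play_rows(motion=[{"translation":[0.08,0.08,0],"roll":0,"fingers":0.6},{"translation":[0.08,0.08,0.5],"roll":0,"fingers":0.6},{"translation":[0.08,0.08,1],"roll":0,"fingers":0.6},{"translation":[0.08,0.08,1.5],"roll":0,"fingers":0.6},{"translation":[0.08,0.08,2],"roll":0,"fingers":0.6},{"translation":[0.08,0.08,2],"roll":0,"fingers":0.6}])

```text
clock: 22.25
eef_pos: [0.5122, 0.1874, 0.1642]
tool_rot: [0.84, 0.543, -0.0, -0.0]
ft_force: [5.1, 1.5, -7.3]
grip_width: 0.035
```

```bash
python3 -c "
from h import *
avg(5);go(.511,.187,.117,65.7)
"
```

```text
t 22.45 F [ 4.96  1.39 -6.17] T [ 0.58  -1.512  0.097] p [0.5122 0.1874 0.1643] w 0.0351
shift cm [-0.09 -0.09  4.73] yaw now 65.78 roll 0.08
```

Request:
play_rows(motion=[{"translation":[0.08,0.12,0],"roll":0,"fingers":0.6},{"translation":[0.08,0.12,0.5],"roll":0,"fingers":0.6},{"translation":[0.08,0.12,1],"roll":0,"fingers":0.6},{"translation":[0.08,0.12,1.5],"roll":0,"fingers":0.6},{"translation":[0.08,0.12,2],"roll":0,"fingers":0.6},{"translation":[0.08,0.12,2],"roll":0,"fingers":0.6}])

```text
clock: 23.0
eef_pos: [0.5127, 0.1874, 0.1438]
tool_rot: [0.84, 0.543, -0.001, -0.0]
ft_force: [0.2, 0.4, -3.1]
grip_width: 0.0355
```

```bash
python3 -c "
from h import *
avg(5);go(.511,.187,.117,65.7)
"
```

```text
t 23.2 F [ 0.01  0.68 -2.04] T [ 0.138 -0.101  0.029] p [0.513  0.1873 0.1451] w 0.0351
shift cm [-0.12 -0.18  2.83] yaw now 65.77 roll 0.07
```

Side forces have gone. I'll lower the rest of the way.

Request:
play_rows(motion=[{"translation":[0,0,0.5],"roll":0,"fingers":0.6},{"translation":[0,0,1],"roll":0,"fingers":0.6},{"translation":[0,0,1.5],"roll":0,"fingers":0.6},{"translation":[0,0,2],"roll":0,"fingers":0.6},{"translation":[0,0,2.4],"roll":0,"fingers":0.6},{"translation":[0,0,2.7],"roll":0,"fingers":0.6},{"translation":[0,0,2.7],"roll":0,"fingers":0.6}])

```text
clock: 23.83
eef_pos: [0.5133, 0.1875, 0.1176]
tool_rot: [0.84, 0.543, -0.0, -0.0]
ft_force: [-0.3, 0.8, -1.9]
grip_width: 0.0352
```

```bash
python3 -c "
from h import *
avg(5);go(.511,.187,.117,65.7)
"
```

```text
t 24.0333 F [-0.27  0.09 -1.69] T [ 0.002 -0.013 -0.001] p [0.5137 0.1876 0.1185] w 0.0353
shift cm [-0.17 -0.22  0.15] yaw now 65.78 roll 0.08
```

Next I'll press the last 1–3 mm until contact.

Request:
play_rows(motion=[{"translation":[0,0,0.15],"roll":0,"fingers":0.6},{"translation":[0,0,0.3],"roll":0,"fingers":0.6},{"translation":[0,0,0.4],"roll":0,"fingers":0.6},{"translation":[0,0,0.4],"roll":0,"fingers":0.6}])

```text
clock: 24.42
eef_pos: [0.5139, 0.1877, 0.117]
tool_rot: [0.84, 0.543, 0.001, 0.0]
ft_force: [-5.3, -3.5, 11.3]
grip_width: 0.0353
```

```bash
python3 -c "
from h import *
avg(5)
"
```

```text
t 24.6167 F [-5.06 -2.96 12.33] T [-0.215  0.954  0.083] p [0.5139 0.1877 0.117 ] w 0.0354
```

It seats at TCP z = 0.117, as predicted, with 12 N of support. I'll relieve the force, release and retreat.

Request:
play_rows(motion=[{"translation":[0,0,-0.25],"roll":0,"fingers":0.6},{"translation":[0,0,-0.25],"roll":0,"fingers":0.2},{"translation":[0,0,-0.25],"roll":0,"fingers":0},{"translation":[0,0,-0.25],"roll":0,"fingers":-0.4},{"translation":[0,0,-0.25],"roll":0,"fingers":-0.4},{"translation":[0,0,-0.25],"roll":0,"fingers":-0.4},{"translation":[0,0,-0.25],"roll":0,"fingers":-0.4},{"translation":[0,0,-3],"roll":0,"fingers":-0.4},{"translation":[0,0,-6],"roll":0,"fingers":-0.4},{"translation":[0,0,-10],"roll":0,"fingers":-0.4},{"translation":[0,0,-14],"roll":0,"fingers":-0.4},{"translation":[0,3,-17],"roll":0,"fingers":-1},{"translation":[0,6,-17],"roll":0,"fingers":-1},{"translation":[0,8,-17],"roll":0,"fingers":-1},{"translation":[0,8,-17],"roll":0,"fingers":-1},{"translation":[0,8,-17],"roll":0,"fingers":-1}])

```text
clock: 26.0
eef_pos: [0.587, 0.1542, 0.2834]
tool_rot: [0.84, 0.542, -0.001, -0.0]
ft_force: [-0.3, 0.5, 0.1]
grip_width: 0.0852
```

```bash
python3 - <<'E'
from h import *
avg(4)
c=cam('wrist');g=cv2.cvtColor(c['pixels'],cv2.COLOR_RGB2GRAY)
m=np.array([.5115,.187]);y=np.radians(65.7);X=np.array([np.cos(y),np.sin(y)]);Y=np.array([np.sin(y),-np.cos(y)])
# rectify: sample image on planes z=.143 (handle top) and z=.093 (shoulder top)
for z,rg in ((.143,26),(.093,46)):
    print('z',z,'cols tool x mm, rows tool y')
    xs=range(-rg,rg+1,4)
    print('     '+''.join('%4d'%i for i in xs))
    for b in range(-24,26,3):
        row=[]
        for a in xs:
            p=m+a/1000*X+b/1000*Y; u,v=proj(c,(p[0],p[1],z)); row.append('%4d'%g[int(round(v)),int(round(u))])
        print('%4d '%b+''.join(row))
E
```

```text
t 26.15 F [ 0.08  0.18 -0.28] T [-0.021  0.011  0.011] p [0.5856 0.1551 0.2839] w 0.0852
z 0.143 cols tool x mm, rows tool y
      -26 -22 -18 -14 -10  -6  -2   2   6  10  14  18  22  26
 -24  120 120 120 120 120 120 120 120 120 121 120 120 121 120
 -21   84  85  85  85  87  95  96  96  95  96  96  96  95  88
 -18   59  61  62  59  62  87  94  94  95  93  95  87  73  70
 -15   56  57  50  50  55  62  68  74  75  73  62  59  69  70
 -12   56  57  56  72  72  72  70  59  61  63  64  65  68  70
  -9   56  57  62  88  88  87  88  87  88  87  87  66  71  70
  -6   58  57  63  93  94  94  94  94  94  94  93  66  71  70
  -3   56  58  62  93  93  94  94  94  93  93  93  67  71  71
   0   57  57  62  94  93  94  93  95  94  94  94  67  71  70
   3   58  57  62  93  93  94  94  94  93  94  94  66  71  72
   6   68  68  63  93  93  94  94  93  94  93  94  68  72  81
   9   67  68  71  86  86  86  86  86  86  86  86  82  90  92
  12   67  69  69  69  89  93  94  93  93  94  93  94  94  94
  15   67  68  62  62  70  78  78  78  80  80  80  83  88  88
  18   70  70  68  67  67  68  67  71  87  87
[... 1312 characters left out ...]
  68  59  69  68  63  92  93  94  93  94  93  93  94  94  90  70  72  78  71  72 116 119
   9  119 107  69  59  68  68  68  86  85  86  86  86  86  86  86  86  83  88  90  94  72  73 116 119
  12  119 108  68  63  70  70  70  69  76  90  90  90  90  90  90  91  90  94  94  95  76  74 116 119
  15  119 110  69  65  69  68  67  68  68  88  89  89  89  90  90  90  89  91  92  92  85  93 112 118
  18  136 120  67  69  69  67  62  63  63  64  64  62  66  78  78  79  78  83  91  91  94  96 112 118
  21  140 132  68  70  70  70  69  70  70  70  70  70  73  92  93  93  93  94  94  95  95  96 113 118
  24  139 117  70  70  70  70  71  71  72  72  72  72  72  87  95  94  95  95  94  95  95  96 113 118
```

```bash
python3 - <<'E'
from h import *
for n in('scene','side'):
    a=cv2.imread('pics/%s0.png'%n,0);b=cv2.cvtColor(cam(n)['pixels'],cv2.COLOR_RGB2GRAY)
    d=(cv2.absdiff(a,b)>25).astype(np.uint8)
    k,_,s,_=cv2.connectedComponentsWithStats(cv2.dilate(d,np.ones((3,3))))
    print(n,[r[:5].tolist() for r in s[1:] if r[4]>60])
print(bot.job_done())
E
```

```text
scene [[180, 0, 95, 111, 4670], [321, 0, 85, 133, 6093], [379, 0, 18, 32, 433], [249, 113, 42, 17, 368], [459, 121, 22, 11, 140], [268, 135, 21, 9, 103], [326, 158, 17, 16, 231], [402, 182, 31, 11, 197], [209, 218, 64, 33, 1286]]
side [[0, 0, 244, 309, 31942], [127, 0, 7, 22, 81], [229, 0, 13, 14, 122], [160, 126, 12, 12, 92], [200, 144, 13, 17, 140], [190, 149, 9, 11, 80], [266, 202, 51, 34, 973]]
the job is handed in; nothing more can be done
None
```

The pusher is seated in the white head's feed tube and released, and I handed the job in at about 26 s on the robot clock. No verdict comes back, so the points below are my own checks.

**Standing it up:** I gripped the very end of the handle, so the pusher could turn in the pads. At first the pads held it rigid at about 17°. I eased the grip in small steps until gravity swung it upright, then lowered it and let go. One touch-down pressed with 22 N, so I backed off before releasing. The pictures afterwards showed it standing free on its foot. The handle and shoulder positions agreed within about 1 mm.

**Plugging it in:** I took it again by the handle from above and measured the tube mouth with the wrist camera. On the way in there was a side force of about 5 N. I shifted about 1 to 2 mm to relieve it, and it then slid down freely.

**Last checks:**
- **Seating:** the shoulder made contact at TCP z = 0.117 m, as predicted, with 12 N of support. The robot was clear of it afterwards.
- **Centring:** in the wrist image it is centred and square on the tube within about 1 mm. The handle looked about 2 mm narrower than expected, which is within the coarse sampling.
- **Other things:** comparing the fixed-camera pictures with those from the start shows changes at the arm, at the pusher's old and new places, and in patches I put down to moving shadows. I did not measure each item's position. I saw no sign that any had moved, and I never touched them.

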